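# Slide the tall seed canister back into its fence

## Task

Push the tall seed canister across the table into the low U-shaped wooden fence beside the budgie cage, all the way in to the fence's back wall. Push it gently and low, touching only the lower half of its body, so that it slides upright and never tips; do not grip or lift it. Leave the treat bowl, the perch bracket and the night light where they are, and finish with the robot clear of everything.

Things in the scene. Friction and masses are not known exactly. Their poses are not given: they have to be found in the camera images.
- canister: Tall narrow closed canister standing loose on the table: grey plastic cylinder 60 mm in diameter, 200 mm tall including a ribbed white twist cap 54 mm across, 30 mm high; about 0.3 to 0.5 kg. Origin: centre of its underside, z up its axis. Only its lowest 100 mm may be touched; pushed more than 30 mm above the table it may tip. Lean the gripper back so the fingertips lead.
- canister_top: The upper half of the canister (upper 100 mm, cap included), one piece with it, not to be touched. Origin: on the canister's axis 100 mm above its underside.
- fence: Brown wooden U-shaped fence fixed to the table, walls 25 mm high, 10 thick, no floor. Origin: on the table, where the canister's centre stands when home (centred, touching the back wall). +x points in from mouth to back wall (inner face x = 30 mm). Side walls' inner faces y = +-42 mm, parallel up to x = -22 mm, then flared to a mouth about 128 mm wide inside at x = -53 mm.
- bowl: White ceramic treat bowl, 90 mm rim diameter, 38 mm tall, loose, a bystander. Origin: centre of its underside.
- bracket: Steel perch bracket, a bystander: foot plate 60 x 40 mm with an upright plate and a short level rod, 53 mm tall, loose. Origin: centre of its underside.
- nightlight: White plastic night light with a small toggle switch, a bystander: base 60 x 50 mm, 60 mm tall, loose. Origin: centre of its underside.
Things that resemble listed ones, but are neither listed nor needed, are in the scene too. Of the things that look like the canister, the larger one is meant.

How it is judged:
By the outcome, as a careful person would: the job done as asked, in the order asked, and still so for the second after the job is handed in, with the robot touching nothing.
It also fails if it takes over 42 s, if anything falls off the work surface, if the arm or the gripper's body presses on something with over 40 N, if the wrist force passes 120 N, or if a joint passes its speed limit or range.

## Robot

A 7-joint arm with a two-finger parallel gripper is mounted at the origin on the work surface. World frame = base frame: x ahead of the robot, y to its left, z up, the work surface at z = 0. Lengths are in mm, angles in rad, forces in N, time in s.
With the tool pointing down it reaches from about 400 to 875 mm from the base axis. Payload 19.3 kg.
Tool frame: the origin (TCP) lies at the very end of the fingers, on their centre line; the grasp point (between the pads) lies 19 mm behind it (grip_point_offset is the z of the grasp point in the tool frame, in mm); z points along the fingers, x is the direction in which the jaws open and shut, and the axes are right-handed (so a half turn about z gives the same grasp; the last joint's range is limited). The gripper opens to 85 mm and grips with 20 to 120 N. Pads are 22 mm wide; open, the fingers measure 114 mm over their backs; the gripper's body (76 mm by 85 mm) begins 54 mm behind the grasp point. The pads swing forward as they close: fully open they stand 13 mm farther back than shut.
Start: joints at [-1.377, 0.521, -0.036, 1.599, 0.021, 1.021, -0.113], TCP at [162.989, 603.365, 231.291] pointing down, gripper open.
Joint ranges: [-2.91, 2.91], [-0.3, 2.13], [-1.5, 1.42], [0.17, 2.43], [-1.26, 4.41], [0.16, 1.93], [-2.52, 2.52]. Speed limits (rad/s): [1.89, 1.89, 2.39, 2.39, 3.01, 3.01, 3.01].

## Interface

Orientations are given as a 3x3 rotation matrix whose columns are the frame's x, y, z axes.
In Python, from workcell import movep, movel, goto_joints, open_gripper, clamp, wait, inverse_kinematics, read_state, camera, PlanningError, finish_job, grip_point_offset gives the robot as it stands. Calls block until the motion is done:
- movep(position, orientation): joint-space move of the TCP to a pose.
- movel(position, frame=None, max_speed=150, guard=None): straight line of the TCP; frame=None keeps the orientation; max_speed is the mean speed in mm/s. With guard (N) it stops when the force on the tool has changed by that much, and returns True; else False.
- goto_joints(angles): joint-space move.
- open_gripper() and clamp(): open the fingers fully, or close them until they stop; the grip force is fixed at half the most.
- wait(seconds).
- inverse_kinematics(position, orientation): joint angles nearest the present ones, or None.
- read_state(): the state.
- camera(name): name is "scene" or "top" or "wrist"; returns a dict with "image" (480x640x3 uint8, blue, green, red), "range_z" (480x640 float32, mm along the optical axis (not along the pixel's ray), 0 where there is no reading), "fx", "fy", "cx", "cy" (pixels), "cam_to_world" (4x4, takes a point from camera to world coordinates). Camera axes: x right, y up, looking along -z (the intrinsics and any distortion apply to the point x, -y, -z); pixel columns grow to the right and rows downward; lengths in mm; the calibration is good to about 2 mm. The wrist camera is an equidistant fisheye: a pixel r from the principal point sees the ray r / f radians off the axis. A picture is of the moment at which its call begins.
A pose or a line that the arm cannot do raises PlanningError and nothing moves.
- finish_job(): hands the job in, once; it reports no verdict.
The state is a dict: "time": time; "qpos": joint angles; "qvel": joint speeds; "joint_efforts": joint torques, N m; "eef_pos": TCP position; "tool_rot": TCP orientation; "ft_force": force on the tool from outside, world axes, zero at the start; "torque": the same for the moment, N m; "finger_gap": finger opening in mm.
Only numpy, scipy, OpenCV 4.12 (cv2) and the standard library are available. Lean on these libraries where they do the work, as an engineer would, in place of code of your own. Each camera call takes 0.05 s, during which the arm holds its last target. There are 200 camera calls.

## Working session

There is one attempt and no reset: what is moved stays moved. The work goes in short steps, each a Python script; the robot and the scene stay as the last script left them, time stands still between calls to the robot, and variables do not carry over. Pictures are saved under pics/ and viewed, about 8 in all and at most 12, crops included, and the job is handed in when it is done.

```bash
mkdir -p pics; ls; cat > h.py <<'E'
import numpy as np, cv2
from workcell import *
def snap(name,fn):
    c=camera(name); cv2.imwrite('pics/'+fn,c['image']); np.savez('pics/'+fn+'.npz',**{k:np.asarray(v) for k,v in c.items()}); return c
def cloud(c):
    v,u=np.mgrid[:480,:640]; z=c['range_z']
    P=np.stack([(u-c['cx'])/c['fx']*z,-(v-c['cy'])/c['fy']*z,-z,np.ones_like(z)],-1)
    W=(P@np.asarray(c['cam_to_world']).T)[...,:3]; W[z==0]=np.nan
    return W
E
python3 - <<'E'
from h import *
for n in('scene','top'):
    c=snap(n,n+'0.png'); print(n,c['fx'],c['cx'],c['cy'],np.round(c['cam_to_world'],2).tolist(),[k for k in c])
print(read_state()['time'],grip_point_offset)
E
```

```text
pics
scene 608.2353608889085 309.1612856354074 237.4219796120408 [[0.77, -0.35, 0.53, 1049.31], [0.63, 0.43, -0.64, -662.68], [-0.0, 0.83, 0.56, 569.1], [0.0, 0.0, 0.0, 1.0]] ['image', 'range_z', 'fx', 'fy', 'cx', 'cy', 'cam_to_world']
top 506.5750562295778 320.03763044726327 234.70096411930876 [[-0.02, 0.99, -0.16, 514.24], [-1.0, -0.02, 0.01, -100.75], [0.0, 0.16, 0.99, 727.5], [0.0, 0.0, 0.0, 1.0]] ['image', 'range_z', 'fx', 'fy', 'cx', 'cy', 'cam_to_world']
0.1 -18.700000000000003
```

View pics/scene0.png

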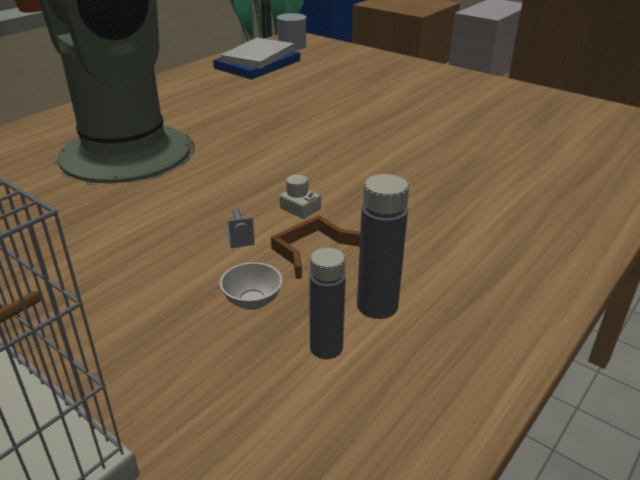

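View pics/top0.png

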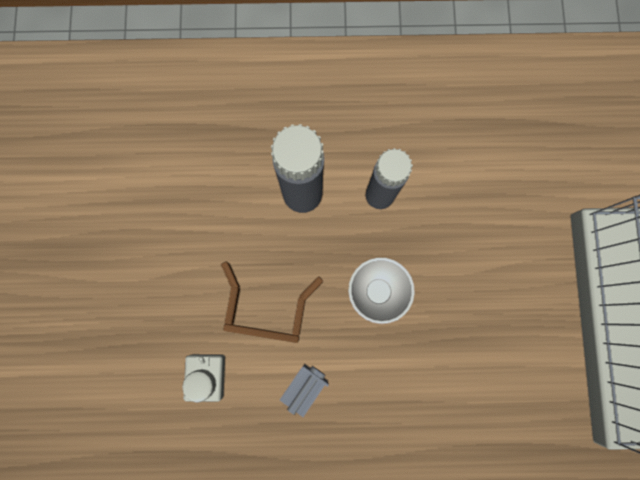

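Candidates for the canister: the large grey cylinder (top view cap 298,150, scene 382,245) and the small one (top 394,165, scene 327,305). The larger one is the target. The fence is at top (270,300) with its mouth facing up in the image (+x). The bowl is at (381,290), the bracket at (304,390), the night light at (203,378).

```bash
cat > m.py <<'E'
from h import *
def load(fn): return {k:v for k,v in np.load('pics/'+fn+'.npz').items()}
def ontoz(c,uv,h):
    uv=np.atleast_2d(uv).astype(float); d=np.stack([(uv[:,0]-c['cx'])/c['fx'],-(uv[:,1]-c['cy'])/c['fy'],-np.ones(len(uv))],-1)
    M=np.asarray(c['cam_to_world']); d=d@M[:3,:3].T; o=M[:3,3]; return (o+d*((h-o[2])/d[:,2])[:,None])[:,:2]
def capfit(c,uvbox,zmin,zmax):
    W=cloud(c); u0,v0,u1,v1=uvbox; w=W[v0:v1,u0:u1].reshape(-1,3); w=w[(w[:,2]>zmin)&(w[:,2]<zmax)]
    (x,y),r=cv2.minEnclosingCircle(w[:,:2].astype(np.float32)); return x,y,r,np.median(w[:,2]),len(w),w[:,:2].mean(0)
E
python3 - <<'E'
from m import *
c=load('top0.png'); s=load('scene0.png')
print('can',capfit(c,(250,110,340,220),190,215)); print('small',capfit(c,(355,140,420,220),110,180))
W=cloud(s)
for n,b in(('big',(355,170,412,320)),('small',(305,245,350,360))):
    w=W[b[1]:b[3],b[0]:b[2]].reshape(-1,3); w=w[(w[:,2]>20)]; print(n,w[:,2].max(),w[:,:2].min(0),w[:,:2].max(0))
    # visible arc circle fit of the body
    w=w[(w[:,2]<(100 if n=='big' else 90))]; 
    A=np.c_[2*w[:,:2],np.ones(len(w))]; p=np.linalg.lstsq(A,(w[:,:2]**2).sum(1),rcond=None)[0]; print('arc',p[:2],np.sqrt(p[2]+p[0]**2+p[1]**2))
W=cloud(c)
for n,b in(('bowl',(340,250,425,330),),('bracket',(275,355,335,425)),('night',(175,345,232,410))):
    w=W[b[1]:b[3],b[0]:b[2]].reshape(-1,3); w=w[w[:,2]>8]; print(n,w.min(0),w.max(0))
hsv=cv2.cvtColor(c['image'],cv2.COLOR_BGR2HSV)
b=np.zeros((480,640),np.uint8); m=cv2.inRange(hsv,(0,90,30),(18,255,130)); b[250:350,215:330]=m[250:350,215:330]
Wz=W[...,2]; print('fence z',np.nanpercentile(Wz[b>0],[10,50,90]),(b>0).sum())
cs,_=cv2.findContours(b,cv2.RETR_EXTERNAL,cv2.CHAIN_APPROX_NONE); k=max(cs,key=cv2.contourArea); print(cv2.contourArea(k))
a=cv2.approxPolyDP(k,2.5,True)[:,0]
for p,q in zip(a,ontoz(c,a,25)): print(p,q.round(1))
print(read_state()['tool_rot'])
im=np.hstack([cv2.resize(c['image'][100:350,200:430],None,fx=1.7,fy=1.7),cv2.resize(cv2.cvtColor(b,cv2.COLOR_GRAY2BGR)[100:350,200:430],None,fx=1.7,fy=1.7)]); cv2.imwrite('pics/crop.png',im)
E
```

```text
can (697.8585815429688, -81.8343505859375, 28.812162399291992, np.float64(200.2325093753659), 2023, array([696.0126917 , -81.96359305]))
small (692.9055786132812, -195.57449340820312, 22.258769989013672, np.float64(147.76768784971154), 1264, array([ 689.13892823, -193.38578889]))
big 200.0436045734068 [ 581.27140828 -113.37504387] [729.35604173  28.78689809]
arc [665.73795626 -32.09661985] 83.92071408591768
small 148.3204499924508 [ 672.81787609 -218.74432369] [ 717.09055631 -173.3945939 ]
arc [ 693.98580194 -194.83541215] 21.545027922748986
bowl [ 508.33648052 -232.26442617    8.00051933] [ 595.07047376 -143.76362112   41.30990536]
bracket [ 392.50694534 -113.25812451    9.22938309] [454.32931831 -59.89308714  56.03641993]
night [409.37955017  28.0519092    8.13848812] [470.40839856  78.98438846  63.1099447 ]
fence z [ 9.29253511 24.70937824 26.58764549] 1825
1628.0
[223 262] [594.9  29.7]
[221 266] [589.4  32.4]
[231 286] [561.4  18.2]
[223 329] [503.2  28.5]
[297 342] [483.9 -72. ]
[305 300] [540.3 -83.7]
[322 283] [ 563.2 -107.6]
[322 279] [ 568.7 -107.7]
[317 277] [ 571.6 -100.8]
[299 295] [547.2 -75.5]
[291 333] [496. -64.]
[236 325] [508.2  10.9]
[234 319] [516.3  13.7]
[240 286] [561.2   5.8]
[231 265] [590.5  18.5]
[[ 2.60762642e-01  9.65402930e-01 -1.62706190e-04]
 [ 9.65402397e-01 -2.60762670e-01 -1.02087080e-03]
 [-1.02797936e-03  1.09128022e-04 -9.99999466e-01]]
```

View pics/crop.png

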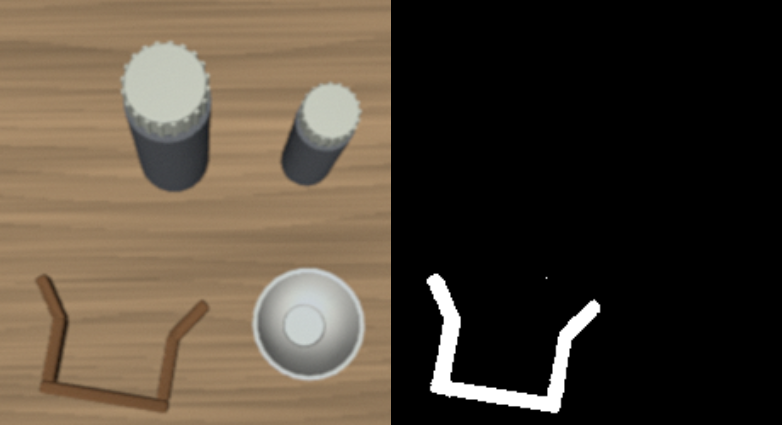

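The crop shows the big canister at crop (165,115), clearly larger than the small one at (318,135). The fence mask is clean. Estimates: canister (698,-82), fence home about (532,-31) with inward axis (-.981,.193), and bowl about (552,-188). Next I check which leaned poses behind the canister the arm can reach.

```bash
cat >> m.py <<'E'
home=np.array([532.3,-30.8]); fx=np.array([-.981,.193]); fx/=np.linalg.norm(fx)
def R(push,lean,flip=1):
    """fingers point down and forward along push; jaws horizontal, across the push"""
    p=np.array([*push,0.])/np.linalg.norm(push); z=np.sin(lean)*p-np.cos(lean)*np.array([0,0,1.]); x=flip*np.cross([0,0,1.],p); return np.c_[x,np.cross(z,x),z]
E
python3 - <<'E'
from m import *
can=np.array([698,-82.]); p=home-can; p/=np.linalg.norm(p); print(p)
print(read_state()['qpos'],read_state()['finger_gap'])
for lean in (22,26,30,35):
  for flip in(1,-1):
    for d,z in((80,300),(80,14),(45,14)):
        t=[*(can-p*d),z]; q=inverse_kinematics(t,R(p,np.radians(lean),flip)); print(lean,flip,d,z,None if q is None else np.round(q,2))
    t=[*(home-p*40),14]; q=inverse_kinematics(t,R(p,np.radians(lean),flip)); print('  end',None if q is None else np.round(q,2))
for z in(100,300,450):
  for r in (450,600,750,850):
    q=inverse_kinematics([r,0,z],R([-1,0],0)); print(r,z,None if q is None else np.round(q,3))
E
```

```text
[-0.95542926  0.29522014]
[-1.37723131  0.52194733 -0.03628371  1.59994933  0.02121696  1.02111469
 -0.11280711] 85.68173927345146
22 1 80 300 None
22 1 80 14 [-0.16  1.51  1.22  0.69 -1.18  1.78 -1.39]
22 1 45 14 [-0.22  1.4   1.01  0.89 -0.97  1.64 -1.35]
  end [-0.5   1.23  1.01  1.56 -0.96  1.38 -1.09]
22 -1 80 300 None
22 -1 80 14 [ 0.06  1.29  0.12  0.66 -0.19  1.58  1.42]
22 -1 45 14 [ 0.04  1.2   0.11  0.86 -0.18  1.46  1.43]
  end [-0.02  0.92  0.08  1.53 -0.18  1.07  1.43]
26 1 80 300 None
26 1 80 14 [-0.09  1.54  1.22  0.53 -1.2   1.87 -1.46]
26 1 45 14 [-0.2   1.5   1.22  0.77 -1.16  1.82 -1.34]
  end [-0.47  1.26  1.01  1.5  -0.94  1.47 -1.11]
26 -1 80 300 None
26 -1 80 14 [ 0.07  1.37  0.12  0.5  -0.2   1.72  1.41]
26 -1 45 14 [ 0.05  1.26  0.11  0.74 -0.19  1.59  1.42]
  end [-0.01  0.96  0.08  1.47 -0.19  1.16  1.44]
30 1 80 300 None
30 1 80 14 [ 0.04  1.51  0.59  0.29 -0.65  1.91 -1.68]
30 1 45 14 [-0.14  1.54  1.22  0.64 -1.18  1.91 -1.4 ]
  end [-0.44  1.29  1.01  1.43 -0.93  1.55 -1.13]
30 -1 80 300 None
30 -1 80 14 [ 0.09  1.48  0.12  0.27 -0.22  1.91  1.38]
30 -
[... 342 characters left out ...]
1  1.06  0.08  1.32 -0.2   1.38  1.44]
450 100 [-0.534  0.534  0.531  2.177 -0.514  0.553 -1.188]
600 100 [-0.553  0.778  0.703  1.798 -0.669  0.821 -1.086]
750 100 [-0.476  1.022  0.807  1.342 -0.765  1.097 -1.135]
850 100 [-0.356  1.181  0.822  0.939 -0.784  1.283 -1.262]
450 300 [-0.957  0.252  1.007  1.979 -0.247  1.039 -1.408]
600 300 [-0.656  0.552  0.866  1.614 -0.446  1.185 -1.263]
750 300 [-0.47   0.841  0.875  1.145 -0.618  1.411 -1.254]
850 300 [-0.303  1.059  0.919  0.675 -0.767  1.623 -1.353]
450 450 [-0.985  0.055  0.917  1.712 -0.044  1.396 -1.632]
600 450 [-0.691  0.477  0.972  1.357 -0.39   1.506 -1.319]
750 450 [-0.378  0.773  0.836  0.827 -0.551  1.711 -1.364]
850 450 None
```

Reach is fine, but the canister is 200 mm tall and the forearm has to pass it. I fit a simple 7R model to IK samples so that I can check clearance.

```bash
cat > fit.py <<'E'
from m import *
from scipy.spatial.transform import Rotation as Ro
from scipy.optimize import least_squares
import itertools, json
S=[]
rng=np.random.default_rng(0)
for i in range(60):
    az=rng.uniform(-.8,.8); r=rng.uniform(450,800); z=rng.uniform(20,350)
    t=[r*np.cos(az),r*np.sin(az),z]; a=rng.uniform(-3.1,3.1); M=R([np.cos(a),np.sin(a)],rng.uniform(0,.5))
    q=inverse_kinematics(t,M)
    if q is not None: S.append((np.array(q),np.array(t),M))
s=read_state(); S.append((np.array(s['qpos']),np.array(s['eef_pos']),np.array(s['tool_rot'])))
def fk(q,P,sg):
    h,L1,L2,Lt,a1,a2,o=P[:7]; off=P[7:14]
    q=np.array(sg)*q+off
    A=Ro.from_euler('ZY',[q[0],q[1]]); p0=np.array([0,0,h]); p1=p0+A.apply([a1,0,L1])
    B=A*Ro.from_euler('ZY',[q[2],q[3]]); p2=p1+B.apply([a2,0,L2]); C=B*Ro.from_euler('ZY',[q[4],q[5]]); D=C*Ro.from_euler('Z',q[6])
    return D.as_matrix(),[p0,p1,p2,p2+C.apply([o,0,Lt])]
if __name__=='__main__':
    print(len(S)); best=None
    for s3,s5,s7 in itertools.product((1,-1),repeat=3):
        sg=(-1,1,s3,1,s5,1,s7)
        def res(P,S=S): 
            o=[]
            for q,t,M in S:
                m,p=fk(q,P,sg); o+=[*(p[-1]-t),*((m[:,2]-M[:,2])*300),*((m[:,0]-M[:,0])*300)]
            return np.array(o)
        for o7 in(0,np.pi/2,np.pi,-np.pi/2):
            P0=np.zeros(14); P0[:4]=321,420,488,200; P0[13]=o7
            e=np.abs(res(P0,S[::6])).mean()
            if best is None or e<best[0]: best=(e,sg,P0)
    e,sg,P0=best; print(e,sg)
    def res(P): 
        o=[]
        for q,t,M in S:
            m,p=fk(q,P,sg); o+=[*(p[-1]-t),*((m[:,2]-M[:,2])*300),*((m[:,0]-M[:,0])*300)]
        return np.array(o)
    f=least_squares(res,P0); print(np.abs(f.fun).max(),f.x.round(3)); json.dump([list(f.x),list(sg)],open('fk.json','w'))
E
python3 fit.py
```

```text
61
10.674293998313692 (-1, 1, -1, 1, -1, 1, -1)
32.81290571825161 [ 3.27571e+02  5.20954e+02  4.35595e+02  3.27744e+02 -5.76000e+00
 -7.39600e+00  5.50900e+00 -4.20000e-02  0.00000e+00 -4.00000e-02
 -1.10000e-02 -1.00000e-03  1.90000e-02  3.07700e+00]
```

```bash
cat > fk2.py <<'E'
from fit import S,np,Ro,least_squares,read_state
import json
sg=np.array([-1,1,-1,1,-1,1,-1]); ax='ZYZYZYZ'
def fk(q,X):
    # each joint: fixed translation + fixed rotation vector, then rotation about its axis
    X=np.reshape(X,(8,6)); A=Ro.identity(); p=np.zeros(3); pts=[]
    for i in range(8):
        p=p+A.apply(X[i,:3]); pts.append(p); A=A*Ro.from_rotvec(X[i,3:])
        if i<7: A=A*Ro.from_euler(ax[i],sg[i]*q[i])
    return A.as_matrix(),pts
if __name__=='__main__':
    X=np.zeros((8,6)); X[1,2]=328; X[3,2]=521; X[5,2]=436; X[7,2]=328; X[7,5]=np.pi
    x0=X.ravel().copy()
    def res(x):
        o=[]
        for q,t,M in S:
            m,p=fk(q,x); o+=[*(p[-1]-t),*((m[:,2]-M[:,2])*300),*((m[:,0]-M[:,0])*300)]
        return np.array(o+list((x-x0)*1e-3))
    f=least_squares(res,x0); n=len(S)*9; print('max res',np.abs(f.fun[:n]).max(),np.abs(f.fun[:n]).mean()); print(f.x.reshape(8,6).round(2)); np.save('fk.npy',f.x)
E
python3 fk2.py
```

```text
max res 4.179006850790756e-06 3.9867130825841037e-07
[[ 0.0000e+00 -0.0000e+00 -3.8500e+00  0.0000e+00  0.0000e+00 -0.0000e+00]
 [ 0.0000e+00 -1.0650e+01  3.2415e+02  0.0000e+00 -0.0000e+00  0.0000e+00]
 [ 0.0000e+00 -1.0650e+01  4.3700e+00 -0.0000e+00  0.0000e+00  0.0000e+00]
 [-0.0000e+00 -1.8750e+01  5.2537e+02 -0.0000e+00  0.0000e+00 -0.0000e+00]
 [ 0.0000e+00 -1.8750e+01 -7.6500e+00  0.0000e+00 -0.0000e+00  0.0000e+00]
 [-0.0000e+00 -1.8000e-01  4.2835e+02 -0.0000e+00  0.0000e+00 -0.0000e+00]
 [ 0.0000e+00 -1.8000e-01 -5.0000e-02 -0.0000e+00 -0.0000e+00  0.0000e+00]
 [-0.0000e+00  0.0000e+00  3.2795e+02 -0.0000e+00 -0.0000e+00  3.1400e+00]]
```

The model fits exactly. Now I check forearm and tool clearance to the canister along the push.

```bash
cat > clr.py <<'E'
from m import *
from fk2 import fk
X=np.load('fk.npy')
def segd(a,b,c,d,n=60):
    t=np.linspace(0,1,n)[:,None]; A=a+(b-a)*t; C=c+(d-c)*t; return np.linalg.norm(A[:,None]-C[None],axis=2).min()
def clear(q,can,H=200):
    m,p=fk(np.array(q),X); c0=np.array([*can,0.]); c1=np.array([*can,float(H)])
    return [round(segd(p[a],p[b],c0,c1)) for a,b in((2,4),(4,6),(6,7))]+[round(segd(p[6],p[6]+(p[7]-p[6])*.75,c0,c1)),p[6].round()]
E
python3 - <<'E'
from clr import *
can=np.array([698,-82.]); p=home-can; L=np.linalg.norm(p); p/=L; print(L)
for lean in (22,26,30):
  for flip in (-1,):
    for s in (0,.5,1):
      c=can+p*L*s
      for d in ((90,45) if s==0 else (40,)):
        q=inverse_kinematics([*(c-p*d),14],R(p,np.radians(lean),flip))
        print(lean,s,d,None if q is None else clear(q,c), 'small',clear(q,[693,-195],148)[:4])
E
```

```text
173.42989938300724
22 0 90 [325, 184, 90, 121, array([ 901., -145.,  318.])] small [380, 239, 125, 143]
22 0 45 [384, 184, 45, 76, array([ 858., -132.,  318.])] small [441, 239, 111, 119]
22 0.5 40 [425, 196, 40, 71, array([ 771., -104.,  318.])] small [528, 208, 111, 111]
22 1 40 [424, 201, 40, 71, array([688., -79., 318.])] small [584, 206, 148, 148]
26 0 90 [284, 166, 90, 126, array([ 921., -151.,  309.])] small [336, 221, 125, 146]
26 0 45 [353, 179, 45, 81, array([ 878., -138.,  309.])] small [410, 234, 111, 121]
26 0.5 40 [405, 200, 40, 76, array([ 791., -111.,  309.])] small [505, 206, 110, 110]
26 1 40 [410, 210, 40, 76, array([708., -85., 309.])] small [566, 195, 140, 140]Traceback (most recent call last):
  File "<stdin>", line 9, in <module>
  File "clr.py", line 7, in clear
    m,p=fk(np.array(q),X); c0=np.array([*can,0.]); c1=np.array([*can,float(H)])
        ~~^^^^^^^^^^^^^^^
  File "fk2.py", line 9, in fk
    if i<7: A=A*Ro.from_euler(ax[i],sg[i]*q[i])
                                          ~^^^
IndexError: too many indices for array: array is 0-dimensional, but 1 were indexed
```

```bash
cat > go1.py <<'E'
from clr import *
can=np.array([698,-82.]); p=home-can; p/=np.linalg.norm(p); M=R(p,np.radians(26),-1); n=np.array([-p[1],p[0]]); n*=np.sign(n[1])
b=can-p*85; w1=[*(b+n*150),150]
q=inverse_kinematics(w1,M); q0=np.array(read_state()['qpos']); print(w1,np.round(q,2))
for s in np.linspace(0,1,6): 
    qq=q0+(np.array(q)-q0)*s; print(fk(qq,X)[1][-1].round(),clear(qq,can)[:4])
E
cat go1.py - <<'E' | python3 -
clamp(); goto_joints(q); print(read_state()['time'],read_state()['finger_gap'],read_state()['eef_pos'])
movel([*(b+n*150),40],max_speed=150); movel([*b,40],max_speed=120); movel([*b,14],max_speed=60)
s=read_state(); print(s['time'],s['eef_pos'],s['ft_force'],np.round(s['qpos'],2))
snap('scene','s1.png')
E
```

```text
Traceback (most recent call last):
TypeError: unsupported operand type(s) for *: 'NoneType' and 'float'
```

```bash
sed -i 's/^b=.*/b=can-p*75; u=np.array([730.,70.]); w1=[*u,110]/' go1.py
cat go1.py - <<'E' | python3 -
clamp(); goto_joints(q); print(read_state()['time'],read_state()['finger_gap'],read_state()['eef_pos'])
movel([u[0]+20,u[1],40],max_speed=150); movel([*b,40],max_speed=120); movel([*b,14],max_speed=60)
s=read_state(); print(s['time'],s['eef_pos'],s['ft_force'],np.round(s['qpos'],2))
snap('scene','s1.png')
E
```

```text
[np.float64(730.0), np.float64(70.0), 110] [-0.13  1.11  0.07  0.84 -0.23  1.62  1.23]
[163. 603. 231.] [693, 884, 870, 877]
[319. 572. 211.] [689, 800, 757, 764]
[465. 498. 189.] [663, 687, 625, 631]
[590. 384. 164.] [608, 550, 479, 481]
[681. 238. 138.] [527, 402, 319, 319]
[730.  70. 110.] [436, 273, 155, 156]
3.6667 0.15946632769640115 [729.94162523  71.35488017 110.33256313]
6.4917 [ 769.56246755 -104.17894131   13.77045534] [-0.0680237   0.93720941  0.58932804] [ 0.07  1.35  0.11  0.54 -0.18  1.7   1.41]
```

View pics/s1.png

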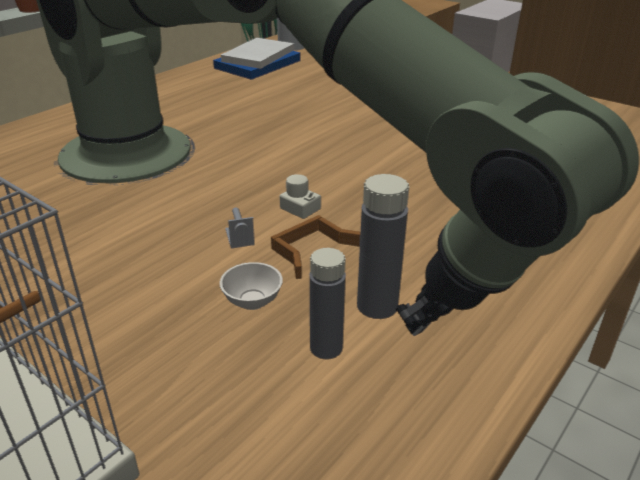

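The gripper is closed and low behind the canister (fingertips at 415,315), clear of everything. I push partway, then look.

```bash
cat > go2.py <<'E'
from clr import *
def cap(c):
    W=cloud(c).reshape(-1,3); k=(W[:,2]>197)&(W[:,2]<204)&(W[:,0]>480)&(W[:,0]<735)&(W[:,1]>-125)&(W[:,1]<10)
    im=c['image'].reshape(-1,3).astype(int); k&=(im.min(1)>110)  # pale cap only
    w=W[k]; (x,y),r=cv2.minEnclosingCircle(w[:,:2].astype(np.float32)); print('cap',round(x,1),round(y,1),round(r,1),len(w),'top z',np.median(w[:,2]).round(1)); return np.array([x,y])
E
python3 - <<'E'
from go2 import *
from m import load
cap(load('s1.png')); cap(load('top0.png'))
s=read_state(); e=np.array(s['eef_pos']); can=np.array([698,-82.]); p=home-can; p/=np.linalg.norm(p)
a=np.array([*(can-p*48),14]); movel(a,max_speed=80)
b=np.array([*(can+p*30),14]); print(movel(b,max_speed=35,guard=15))
s=read_state(); print(s['time'],s['eef_pos'],s['ft_force'])
c=snap('scene','s2.png'); cap(c); c=snap('top','t2.png'); cap(c)
cv2.imwrite('pics/v2.png',np.hstack([cv2.resize(load('s2.png')['image'][150:400,200:450],(400,400)),cv2.resize(load('t2.png')['image'][100:350,200:450],(400,400))]))
E
```

```text
cap 698.4 -81.2 27.7 656 top z 198.3
cap 697.9 -81.8 28.8 1914 top z 200.3
False
9.4 [669.35022784 -73.18562543  13.94589155] [ 1.57704066 -0.68920099 -0.5826855 ]
cap 635.3 -61.0 27.4 544 top z 198.3
cap 0.0 0.0 0.0 0 top z nan
  return _methods._mean(a, axis=axis, dtype=dtype,
  ret = ret.dtype.type(ret / rcount)
```

View pics/v2.png

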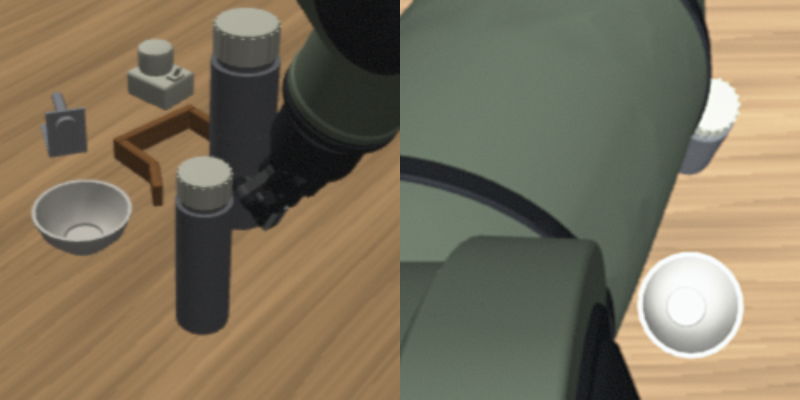

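The canister is upright (cap at 635,-61, tracking the line) and the force is only 1.7 N. I continue in, with a guarded slow last stretch.

```bash
python3 - <<'E'
from go2 import *
can=np.array([698,-82.]); p=home-can; p/=np.linalg.norm(p)
print(movel([*(home-p*50),14],max_speed=35,guard=15), read_state()['ft_force'].round(1) if hasattr(read_state()['ft_force'],'round') else read_state()['ft_force'])
g=movel([*(home-p*22),14],max_speed=15,guard=6)
s=read_state(); print(g,s['time'],s['eef_pos'],s['ft_force'])
c=snap('scene','s3.png'); x=cap(c)-home; print('in fence frame',x@fx, x@np.array([-fx[1],fx[0]]))
cv2.imwrite('pics/v3.png',cv2.resize(c['image'][130:330,180:460],(784,560)))
E
```

```text
False [ 2.2 -0.1 -1. ]
True 13.375 [566.5278369  -41.34864843  13.86201387] [ 4.50978197 -1.54497813  0.45779585]
cap 531.2 -30.1 26.9 409 top z 198.3
in fence frame 1.2665533080561178 -0.5057996716670473
```

View pics/v3.png

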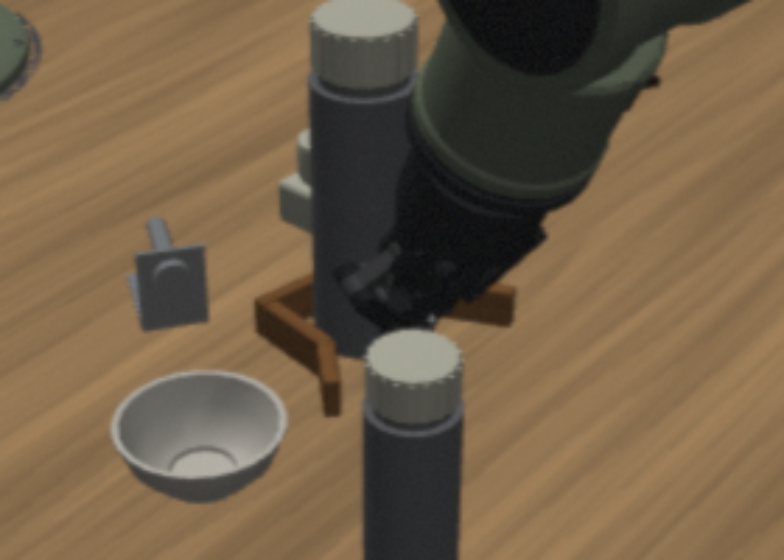

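The canister is at (1.3, -0.5) mm from home in the fence frame, and contact with the back wall tripped the guard where expected. I back off and verify.

```bash
python3 - <<'E'
from go2 import *
from m import load
can=np.array([698,-82.]); p=home-can; p/=np.linalg.norm(p)
movel([*(home-p*75),16],max_speed=50); movel([*(home-p*190),40],max_speed=150); movel([730,70,100],max_speed=150)
goto_joints([-1.377,0.521,-0.036,1.599,0.021,1.021,-0.113])
s=read_state(); print(s['time'],s['eef_pos'],s['ft_force'])
c=snap('scene','s4.png'); x=cap(c)-home; print('fence frame',x@fx, x@np.array([-fx[1],fx[0]]))
c=snap('top','t4.png'); x=cap(c)-home; print('fence frame',x@fx, x@np.array([-fx[1],fx[0]]))
W=cloud(c);W0=cloud(load('top0.png'))
for n,b in(('bowl',(340,250,425,330),),('bracket',(275,355,335,425)),('night',(175,345,232,410)),('small',(355,140,420,220))):
    f=lambda V:(lambda w:w[w[:,2]>8])(V[b[1]:b[3],b[0]:b[2]].reshape(-1,3)).mean(0); print(n,(f(W)-f(W0)).round(1))
E
```

```text
19.3833 [164.22606728 603.45881037 231.54686716] [-0.73925089 -0.21937648  0.28076723]
cap 532.6 -29.0 27.4 394 top z 198.2
fence frame 0.02898429895854014 -1.8350441367365076
cap 531.0 -29.9 28.5 2193 top z 200.2
fence frame 1.436494225645586 -0.6423725095808193
bowl [ 0.1  0.  -0. ]
bracket [-0.  0. -0.]
night [ 0. -0.  0.]
small [0.  0.  0.1]
```

View pics/t4.png

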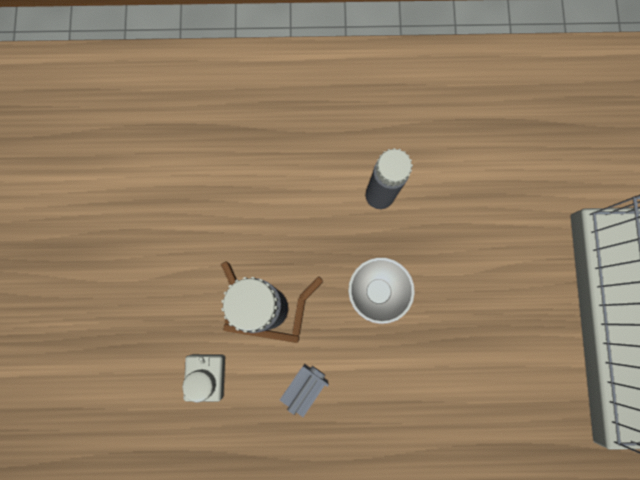

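The canister stands upright against the back wall (cap at 251,305), the bystanders are unmoved and the arm is away.

```bash
python3 -c "
from workcell import *
print(finish_job())"
```

```text
the job is handed in; nothing more can be done
None
```

The larger canister is upright in the fence against its back wall, and the job is handed in at about 19.4 s of the 42 s. I pushed it with closed, leaned-back fingertips about 20 mm above the table, without gripping or lifting it. Push forces stayed around 2 N, and the 6 N guard tripped when it reached the back wall.

**Last checks:**
- **Position:** both cameras put the canister within 2 mm of the home position. They differ from each other by about 1.5 mm, which is within calibration.
- **Upright:** the cap top measured 198 mm (scene camera) and 200 mm (top camera), the same as before the push.
- **Bystanders:** the bowl, bracket, night light and the smaller canister moved 0.1 mm or less.
- **Robot:** the arm is back at its start pose, touching nothing.

No check failed. The top camera could not see the canister during the push because the arm blocked it, so I relied on the scene camera then.

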